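# Stack spacer and washer on a shoulder screw and lock it with a slotted retainer

## Task

Finish the hardware stack on the titanium screw standing in the white fixture, where the bearing is already on: put the long brass spacer on first, then the dark thick washer, lowering each one down the shaft onto the part below rather than letting it drop. Then slide the blue slotted retainer along its shelf, fully home into the screw's groove above the washer, let go and leave everything else on the bench where it is.

Things in the scene. Friction and masses are not known exactly. Their poses are not given: they have to be found in the camera images.
- fixture: Glossy white delrin block fixed to the bench, 195 mm long (x -145 to +50 mm), 90 mm wide, deck 30 mm high, holding an upright titanium screw. Origin on the screw's axis at bench height; z up; +x is the way the retainer slides home. Round the screw's foot sits a flanged bearing, 38 mm diameter, its top 44 mm above the bench: the spacer goes on it.
- screw_tip (a point): Tip of the upright screw, on its axis, 134.5 mm above the bench. Screw 22 mm diameter up to 113 mm above the bench; groove with a 12 mm core from 113 to 123.5 mm; 22 mm again to 129 mm, then tapering to 14 mm at the tip.
- shelf_end (a point): On the fixture's retainer shelf: middle of its edge near the screw, 32 mm from the screw's axis, 115.5 mm above the bench. The flat shelf runs from here back in the fixture's -x for 113 mm, on a 72 mm wide tower, between two guide strips 53 mm apart and 6 mm high; both ends are open.
- spacer: Long brass spacer tube: 40 mm outside diameter, 26 mm bore, 60 mm long, about 0.3 kg, standing on end on the bench. Origin at its centre, half-way up; z along the bore. When seated on the bearing its top is 104 mm above the bench, and the screw's tip stands another 30.5 mm above that, so hold it near its top end to leave the tip room under the palm.
- washer: Thick dark steel washer: 56 mm outside diameter, 26 mm bore, 10 mm thick, about 0.14 kg, lying flat on the bench. Origin at its centre, half-way up; z along the bore. Seated on the spacer its top is 114 mm above the bench.
- retainer: Loose blue anodised slotted plate, 89 x 50 x 6 mm, 0.1 kg, on the fixture's shelf, drawn back from the screw. Origin on its underside, in the slot, where the screw's axis lies when fully home (the slot's end, 6 mm behind, then meets the groove's core). +x is the open end, 24 mm ahead; slot 17 mm wide. It slides freely (under 2 N) in the fixture's +x and stops solidly when home.
- retainer_tab (a point): Middle of the rear face of the retainer's upright tab, the face to push on: 65 mm behind the plate's origin, 18 mm above its underside. Tab 40 mm wide, 6 mm thick, its top 30 mm above the plate's underside.
- short_spacer: Bystander: short brass spacer, 40 mm outside diameter, 26 mm bore, only 30 mm tall, standing on end on the bench; not for this stack. Origin at its centre.
- jar: Bystander: squat clear glass jar of small brass spacers with a steel lid, 90 mm diameter, 76 mm tall. Origin at the centre of its underside.
- spare_screw: Bystander: spare titanium shoulder screw standing on its 34 mm head, 96 mm tall, loose. Origin at the centre of its underside.
- torque_driver: Bystander: purple torque screwdriver lying on the bench, 200 mm long along its x axis, 30 mm thick. Origin on the bench under the front part of its grip.

How it is judged:
On the way, in this order (a step that is already met when the one before it is completed fails the run):
1. the long spacer is seated on the bearing, round the screw (horizontal distance between spacer and fixture below 0.004 m and height (world z) of spacer between 0.071 and 0.077 m and angle between the z axis of spacer and the z axis of fixture, either way round below 0.06 rad), for 0.2 s.
2. the washer is seated on the spacer, round the screw (horizontal distance between each of spacer, washer and fixture below 0.004 m and height (world z) of spacer below 0.077 m and height (world z) of washer between 0.106 and 0.112 m), for 0.2 s.
3. the retainer is home in the groove above the washer (horizontal distance between retainer and fixture below 0.0045 m and height (world z) of retainer between 0.112 and 0.119 m and height (world z) of washer below 0.112 m), for 0.2 s.
At the end, for the whole second after the job is handed in: The long spacer stands on the bearing and the washer lies on the spacer, both round the screw and flat (within 3 mm of their seated heights, 0.06 rad); the retainer lies at rest, level within 0.07 rad, in the groove above the washer, within 4.5 mm of fully home (all of step 1 and all of step 3 and horizontal distance between washer and fixture below 0.004 m and height (world z) of washer above 0.106 m and angle between the z axis of washer and the z axis of fixture, either way round below 0.06 rad and angle between the z axis of retainer and the z axis of fixture, either way round below 0.07 rad and linear speed of retainer below 0.02 m/s); the robot touches nothing.
It fails at once if the spacer is let drop down the screw (falls faster than 0.7 m/s, a fall of about 25 mm) (horizontal distance between spacer and fixture below 0.015 m and height (world z) of spacer below 0.165 m and linear speed of spacer above 0.7 m/s).
It fails at once if the washer is let drop onto the stack (falls faster than 0.7 m/s, a fall of about 25 mm) (horizontal distance between washer and fixture below 0.015 m and height (world z) of washer below 0.14 m and linear speed of washer above 0.7 m/s).
It fails at once if the short spacer, the jar, the spare screw or the torque screwdriver is moved by more than 20 mm (distance of any of short_spacer, jar, spare_screw, torque_driver from where it was at the start of the episode above 0.02 m).
It also fails if it takes over 72 s, if anything falls off the work surface, if the arm or the gripper's body presses on something with over 40 N, if the wrist force passes 120 N, or if a joint passes its speed limit or range.

## Robot

A 6-joint arm with a two-finger parallel gripper is mounted at the origin on the work surface. World frame = base frame: x ahead of the robot, y to its left, z up, the work surface at z = 0. Lengths are in m, angles in rad, forces in N, time in s.
With the tool pointing down it reaches from about 0.3 to 0.875 m from the base axis. Payload 6.4 kg.
Tool frame: the origin (TCP) lies on the centre line of the jaws, within the pads' length; the fingertips stand manip.tip_reach ahead of it and the grasp point (between the pads) lies 5 mm behind it (manip.tip_reach is the distance from the TCP to the fingertips, in m); z points along the fingers, y is the direction in which the jaws open and shut (so a half turn about z gives the same grasp; the last joint's range is limited). The gripper opens to 88 mm and grips with 3 to 60 N. Pads are 18 mm wide; open, the fingers measure 123 mm over their backs; the gripper's body (75 mm by 187 mm) begins 45 mm behind the grasp point.
Start: joints at [1.055, 0.181, 1.607, -0, 1.354, -0.206], TCP at [0.175, 0.548, 0.253] pointing down, gripper open.
Joint ranges: [-2.99, 2.99], [-0.89, 2.07], [0.3, 2.58], [-1.14, 4.28], [0, 2.63], [-3.12, 3.12]. Speed limits (rad/s): [2.57, 2.57, 3.01, 3.14, 3.14, 3.14].

## Interface

Orientations are given as [roll, pitch, yaw] about the fixed x, y, z axes, in that order (R = Rz(yaw) Ry(pitch) Rx(roll)).
In Python, from station import manip, vision, job gives the robot as it stands.
- The arm moves only by the tool servo_tool, never from a script. Its argument "steps" is a list that holds one entry, the list of rows, each a list of 6 numbers: the shift along the tool's x, y, z in cm, then the turn, a rotation vector about the tool's x, y, z in rad. In form: [[[dx, dy, dz, wx, wy, wz], ...]]. A call has 1 to 12 rows; each row shifts and turns the commanded pose from where the row before left it, along the tool's axes as they then stand; what a row does not reach is not made up. A row lasts 1/8 s, in which the tool goes at most 62.5 mm and 10.7 degrees, less where a joint would pass 70% of its speed; a pose out of reach is approached as far as the arm can. A call with a gripper value outside its range is refused whole. "gripper" is the opening, from 0 (shut) to 1 (fully open), set as the call begins (left out, the last holds). The fingers move at their own pace and stop on an object; the grip force is fixed at half the most. Time passes only in rows, so rows that do not move let the fingers close. It gives the time, the measured TCP pose, the force and the opening at its end, in the units of the state.
- manip.read_state(): the state, without advancing time (a new reading comes with each control period).
- vision.camera(name): name is "side" or "top" or "wrist"; returns a dict with "img" (400x640x3 uint8, red, green, blue), "range_z" (400x640 float32, m along the optical axis (not along the pixel's ray), 0 where there is no reading), "camera_matrix" (3x3 intrinsics, pixels), "extrinsics" (4x4, takes a point from camera to world coordinates); the wrist camera has in their place "tool_from_camera" (4x4, takes a point from camera to tool coordinates, whose origin is the TCP and whose axes are the flange's). Camera axes: x right, y up, looking along -z (the intrinsics and any distortion apply to the point x, -y, -z); pixel columns grow to the right and rows downward; lengths in m; the calibration is good to about 2 mm. A picture is of the moment at which its call begins: read the wrist's pose just before it.
- job.job_done(): hands the job in, once; it reports no verdict.
The state is a dict: "time": time; "q": joint angles; "qvel": joint speeds; "tau": joint torques, N m; "ee_pos": TCP position; "eef_rot": TCP orientation; "force": force on the tool from outside, world axes, zero at the start; "moment": the same for the moment, N m; "gripper_width": finger opening in m.
Only numpy, scipy, OpenCV 4.12 (cv2) and the standard library are available. Lean on these libraries where they do the work, as an engineer would, in place of code of your own. Each camera call takes 0.05 s, during which the arm holds its last target.

## Working session

There is one attempt and no reset: what is moved stays moved. The work goes in short steps, Python scripts to look and compute and a tool call to move; the robot and the scene stay as the last step left them, time stands still between calls to the robot, and variables do not carry over. Pictures are saved under pics/ and viewed, and the job is handed in when it is done.

Besides the shell and the picture viewer there is one more tool, called after ">>>" as name([rows], argument=value, ...), one row to a line, values as JSON. servo_tool: Moves the arm, as the interface text tells. Its arguments: {"type":"object","properties":{"steps":{"type":"array","items":{"type":"array","items":{"type":"array","items":{"type":"number"}}}},"gripper":{"type":"number"}},"required":["steps"]}

```bash
ls; mkdir -p pics; python3 - <<'E'
from station import manip, vision, job
import cv2
s=manip.read_state(); print(s, manip.tip_reach)
for n in ["side","top","wrist"]:
    c=vision.camera(n); cv2.imwrite(f"pics/{n}0.png",c["img"][:,:,::-1])
    print(n,c["camera_matrix"],c.get("extrinsics",c.get("tool_from_camera")), [k for k in c])
E
```

```text
pics
{'time': 0.0, 'q': array([ 1.05465917e+00,  1.81529981e-01,  1.60799676e+00, -3.10380533e-05,
        1.35379150e+00, -2.06306997e-01]), 'qvel': array([ 0.0001198 , -0.00020867, -0.00088506, -0.00103672, -0.00035168,
       -0.0016706 ]), 'tau': array([-6.90811084e-04, -4.33883142e+01, -3.41843390e+01,  7.01386901e-02,
        3.87546548e-02, -9.33680167e-05]), 'ee_pos': array([0.17505498, 0.54717057, 0.25182177]), 'eef_rot': array([-3.13989746e+00, -3.23823200e-04,  2.83176893e+00]), 'force': array([-0.09988037,  0.13292739, -0.49188006]), 'moment': array([ 0.00575754,  0.05552228, -0.01642794]), 'gripper_width': 0.08808841715971195} 0.014
side [[507.43399699   0.         322.16827961]
 [  0.         507.43399699 208.92280633]
 [  0.           0.           1.        ]] [[ 0.89245594  0.320649   -0.31734304  0.1764974 ]
 [-0.45098706  0.61612931 -0.64575177 -0.76808473]
 [-0.01153531  0.71942261  0.69447681  1.02746301]
 [ 0.          0.          0.          1.        ]] ['img', 'range_z', 'camera_matrix', 'extrinsics']
top [[394.72368423   0.         324.19777496]
 [  0.         394.72368423 194.92587483]
 [  0.           0.           1.        ]] [[ 0.01145537  0.99814661 -0.05976727  0.50704931]
 [-0.99965094  0.01000858 -0.02445051  0.05188785]
 [-0.02380701  0.06002649  0.99791285  1.42916539]
 [ 0.          0.          0.          1.        ]] ['img', 'range_z', 'camera_matrix', 'extrinsics']
wrist [[325.69363105   0.         315.72761962]
 [  0.         325.69363105 196.98439328]
 [  0.           0.           1.        ]] [[-2.30557170e-04  9.54597169e-01  2.97899633e-01  7.71932580e-02]
 [ 9.99999767e-01  2.86078223e-05  6.82270628e-04 -1.18419846e-04]
 [ 6.42771351e-04  2.97899721e-01 -9.54596953e-01 -1.32048358e-01]
 [ 0.00000000e+00  0.00000000e+00  0.00000000e+00  1.00000000e+00]] ['img', 'range_z', 'camera_matrix', 'tool_from_camera']
```

View pics/side0.png

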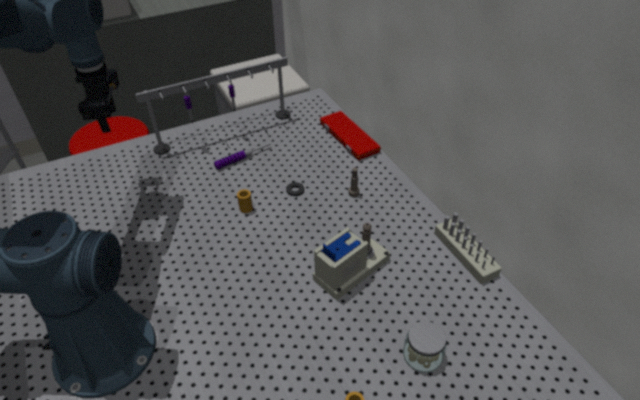

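View pics/top0.png

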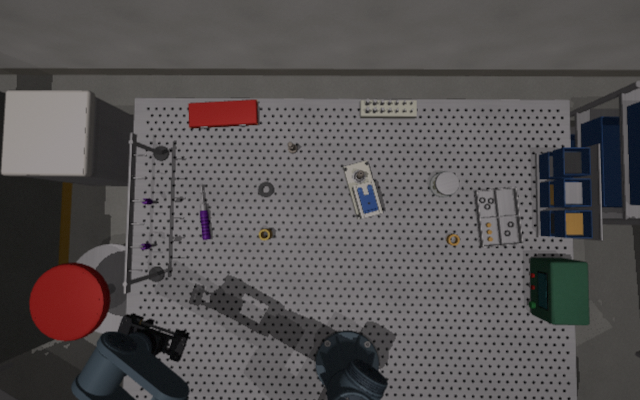

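View pics/wrist0.png

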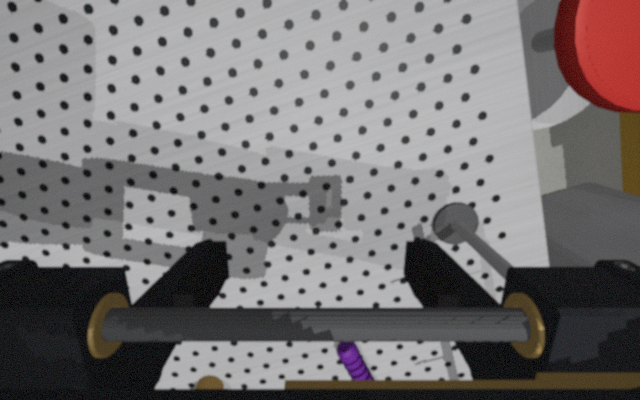

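The top view shows the spacer at (264,234), the washer at (266,189), the fixture's screw at (360,176) with the retainer behind it at (368,200), and the short spacer at (453,240).

```bash
cat > h.py <<'E'
from station import manip, vision, job
import cv2, numpy as np
from scipy.spatial.transform import Rotation as R
def ext(c,s=None):
    if "extrinsics" in c: return c["extrinsics"]
    T=np.eye(4); T[:3,:3]=R.from_euler('xyz',s["eef_rot"]).as_matrix(); T[:3,3]=s["ee_pos"]
    return T@c["tool_from_camera"]
def ray(c,uv,E):
    K=c["camera_matrix"]; uv=np.atleast_2d(uv).astype(float)
    d=np.c_[(uv[:,0]-K[0,2])/K[0,0], -(uv[:,1]-K[1,2])/K[1,1], -np.ones(len(uv))]
    return E[:3,3], d@E[:3,:3].T
def plane(c,uv,z,E):
    o,d=ray(c,uv,E); return o+d*((z-o[2])/d[:,2])[:,None]
def cloud(c,E):
    h,w=c["range_z"].shape; u,v=np.meshgrid(np.arange(w),np.arange(h))
    o,d=ray(c,np.c_[u.ravel(),v.ravel()],E)
    return (o+d*c["range_z"].ravel()[:,None]).reshape(h,w,3)
def proj(c,P,E):
    p=(np.atleast_2d(P)-E[:3,3])@E[:3,:3]; K=c["camera_matrix"]
    return np.c_[K[0,2]+K[0,0]*p[:,0]/-p[:,2], K[1,2]-K[1,1]*p[:,1]/-p[:,2]]
def snap(n):
    s=manip.read_state(); c=vision.camera(n); return s,c,ext(c,s)
E
python3 - <<'E'
from h import *
for n,ws in [("top",{"sp":(250,220,280,248),"wa":(255,178,278,200),"scr":(350,166,370,186),"fix":(340,155,390,222)}),("side",{"sp":(230,183,260,218),"wa":(283,178,308,198),"scr":(355,218,378,260),"fix":(305,218,395,298)})]:
    s,c,E=snap(n); C=cloud(c,E)
    hsv=cv2.cvtColor(c["img"],cv2.COLOR_RGB2HSV)
    for k,(a,b,x,y) in ws.items():
        r=C[b:y,a:x].reshape(-1,3); hh=hsv[b:y,a:x].reshape(-1,3)
        print(n,k,"zmax",np.percentile(r[:,2],[50,95,99.5]).round(4))
        if k=="sp":
            m=(hh[:,0]<30)&(hh[:,1]>100); print(m.sum(), r[m&(r[:,2]>.05)].mean(0), r[m].min(0),r[m].max(0))
        if k=="wa":
            m=(r[:,2]>.006); print(m.sum(), r[m].mean(0), r[m].min(0),r[m].max(0))
        if k=="scr":
            m=(r[:,2]>.124); print(m.sum(), r[m].mean(0), r[m].min(0),r[m].max(0))
        if k=="fix":
            m=(hh[:,0]>100)&(hh[:,0]<125)&(hh[:,1]>120)
            print('blue',m.sum(), r[m].mean(0), np.percentile(r[m],[5,50,95],axis=0))
            q=r[m&(r[:,2]>.11)&(r[:,2]<.13)]
            if len(q): print(cv2.minAreaRect(q[:,:2].astype(np.float32)))
            q=r[(r[:,2]>.02)&(r[:,2]<.04)]; print('deck',cv2.minAreaRect(q[:,:2].astype(np.float32)))
    a,b,x,y=ws["fix"]; cv2.imwrite(f"pics/{n}_fix.png",cv2.resize(c["img"][b:y,a:x,::-1],None,fx=7,fy=7,interpolation=cv2.INTER_CUBIC)[:600])
E
```

```text
top sp zmax [0.0009 0.0589 0.0648]
100 [0.45153128 0.29111102 0.05937533] [ 0.43350844  0.27192184 -0.00688476] [0.46863592 0.32158832 0.06499765]
top wa zmax [0.0019 0.0131 0.016 ]
154 [0.61085216 0.29456146 0.02866668] [0.50704931 0.05188785 0.00603678] [0.65160593 0.33443584 1.42916539]
top scr zmax [0.0337 0.1326 1.4292]
39 [ 0.64632976 -0.02807186  0.23206728] [ 0.50704931 -0.0438369   0.124082  ] [0.66838919 0.05188785 1.42916539]
top fix zmax [0.004  0.1241 0.1484]
blue 302 [ 0.56888224 -0.06003184  0.12336797] [[ 0.53654954 -0.08399885  0.11716563]
 [ 0.56685458 -0.0614428   0.12192591]
 [ 0.60661759 -0.03469352  0.14316753]]
((0.5751258134841919, -0.05819813907146454), (0.08248787373304367, 0.047186821699142456), 16.246078491210938)
deck ((0.6143434643745422, -0.04857192933559418), (0.19407705962657928, 0.08997061848640442), 15.773886680603027)
side sp zmax [0.0028 0.0607 0.0638]
270 [0.4467164  0.28770545 0.05860147] [ 0.43007317  0.26735003 -0.0022804 ] [0.4671819  0.35237951 0.06590016]
side wa zmax [0.0032 0.013  0.0154]
177 [0.60630019 0.29030314 0.01631896] [ 0.1764974  -0.76808473  0.00600234] [0.63907399 0.3270673  1.02746301]
side scr zmax [0.0424 0.1298 0.2944]
84 [ 0.61803788 -0.09172382  0.18369295] [ 0.1764974  -0.76808473  0.12401075] [ 0.66721746 -0.02548561  1.02746301]
side fix zmax [0.0049 0.1239 1.0275]
blue 466 [ 0.56534197 -0.06527837  0.12583763] [[ 0.53028406 -0.08966453  0.11981666]
 [ 0.56487244 -0.06756863  0.12324117]
 [ 0.6060478  -0.03685232  0.145063  ]]
((0.572266161441803, -0.060763295739889145), (0.0866914838552475, 0.05098222568631172), 16.97368621826172)
deck ((0.612111508846283, -0.05145823210477829), (0.19854354858398438, 0.09173396974802017), 15.256654739379883)
```

```bash
cat >> h.py <<'E'
def plan(p,yaw):
    "rotate first (tool rotvec), then shift in the turned tool frame, cm"
    s=manip.read_state(); Rc=R.from_euler('xyz',s["eef_rot"]); Rt=R.from_euler('xyz',[np.pi,0,yaw])
    w=(Rc.inv()*Rt).as_rotvec(); d=Rt.inv().apply(np.array(p)-s["ee_pos"])*100
    print("t",round(s["time"],2),"rot",w.round(4),"shift cm",d.round(3))
E
python3 - <<'E'
from h import *
plan([.450,.290,.2],np.pi+.28)
E
```

```text
t 0.25 rot [-8.000e-04 -4.000e-04 -5.898e-01] shift cm [-19.3   -32.334   5.228]
```

>>> servo_tool([
  [[0, 0, 0, 0, 0, -0.1475], [0, 0, 0, 0, 0, -0.1475], [0, 0, 0, 0, 0, -0.1475], [0, 0, 0, 0, 0, -0.1475], [-2.76, -4.62, 0.75, 0, 0, 0], [-2.76, -4.62, 0.75, 0, 0, 0], [-2.76, -4.62, 0.75, 0, 0, 0], [-2.76, -4.62, 0.75, 0, 0, 0], [-2.76, -4.62, 0.75, 0, 0, 0], [-2.76, -4.62, 0.75, 0, 0, 0], [-2.74, -4.61, 0.73, 0, 0, 0], [0, 0, 0, 0, 0, 0]],
], gripper=1)

```text
time: 1.75
ee_pos: [0.4522, 0.2878, 0.1998]
eef_rot: [-3.141, -0.001, -2.866]
force: [-0.1, 0.3, 0.3]
gripper_width: 0.0883
```

```bash
cat > look.py <<'E'
from h import *
import sys
s,c,E=snap("wrist"); print(s["ee_pos"].round(4),s["eef_rot"].round(4))
np.savez("last.npz",img=c["img"],rz=c["range_z"],K=c["camera_matrix"],E=E)
cv2.imwrite(f"pics/{sys.argv[1]}.png",c["img"][:,:,::-1])
E
python3 look.py w1
```

```text
[0.4522 0.2878 0.1998] [-3.1410e+00 -6.0000e-04 -2.8664e+00]
```

View pics/w1.png

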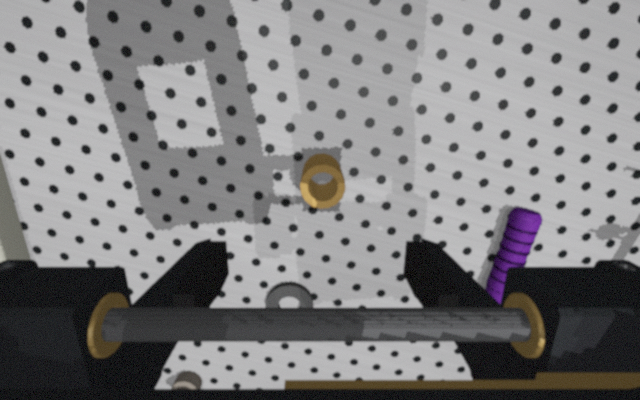

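Wrist view: the spacer is at (322,180), the washer at (290,296) and the driver at (515,250). Next I measure the spacer's rim.

```bash
cat > ring.py <<'E'
from h import *
d=np.load("last.npz")
c=dict(img=d["img"],range_z=d["rz"],camera_matrix=d["K"]); E=d["E"]
def ring(z,lo,hi,box,hsvlo,hsvhi):
    a,b,x,y=box; C=cloud(c,E)[b:y,a:x]; hsv=cv2.cvtColor(c["img"],cv2.COLOR_RGB2HSV)[b:y,a:x]
    m=cv2.inRange(hsv,hsvlo,hsvhi)>0
    t=m&(C[...,2]>lo)&(C[...,2]<hi)
    q=C[t]; print("depth pts",len(q),"z",np.median(q[:,2]).round(4),"circ",cv2.minEnclosingCircle(q[:,:2].astype(np.float32)))
    # colour-mask with ray onto plane z: outer contour of mask
    k,_=cv2.findContours((t*255).astype(np.uint8),cv2.RETR_EXTERNAL,cv2.CHAIN_APPROX_NONE); k=max(k,key=cv2.contourArea)[:,0]+[a,b]
    P=plane(c,k,z,E); el=cv2.fitEllipse(P[:,:2].astype(np.float32)*1000); print("ellipse on plane mm",np.round(el[0],1),np.round(el[1],1))
E
python3 - <<'E'
from ring import *
ring(.06,.053,.068,(290,140,355,220),(8,60,40),(35,255,255))
E
```

```text
depth pts 1010 z 0.0598 circ ((0.44871848821640015, 0.29197320342063904), 0.02015877701342106)
ellipse on plane mm [447.9 291.8] [38.2 40. ]
```

```bash
python3 - <<'E'
from h import *
plan([.4485,.2919,.049],np.pi+.28)
E
```

```text
t 1.8 rot [ 0.0002 -0.001  -0.0032] shift cm [ 0.149  0.329 15.099]
```

>>> servo_tool([
  [[0.15, 0.33, 1, 0, 0, -0.003], [0, 0, 3.5, 0, 0, 0], [0, 0, 4, 0, 0, 0], [0, 0, 3.5, 0, 0, 0], [0, 0, 2, 0, 0, 0], [0, 0, 1.1, 0, 0, 0], [0, 0, 0, 0, 0, 0], [0, 0, 0, 0, 0, 0]],
])

```text
time: 2.8
ee_pos: [0.4482, 0.2937, 0.0504]
eef_rot: [3.141, 0.002, -2.858]
force: [0.2, -0.1, -0.1]
gripper_width: 0.0881
```

>>> servo_tool([
  [[0, 0, 0, 0, 0, 0], [0, 0, 0, 0, 0, 0], [0, 0, 0, 0, 0, 0], [0, 0, 0, 0, 0, 0], [0, 0, 0, 0, 0, 0], [0, 0, 0, 0, 0, 0]],
], gripper=0)

```text
time: 3.55
ee_pos: [0.4479, 0.293, 0.0494]
eef_rot: [-3.141, -0.0, -2.858]
force: [-0.8, -1.2, 1.3]
gripper_width: 0.0391
```

>>> servo_tool([
  [[0, 0, -1, 0, 0, 0], [0, 0, -2.5, 0, 0, 0], [0, 0, -4, 0, 0, 0], [0, 0, -4, 0, 0, 0], [0, 0, -4, 0, 0, 0], [0, 0, -2.5, 0, 0, 0], [0, 0, -1, 0, 0, 0], [0, 0, 0, 0, 0, 0], [0, 0, 0, 0, 0, 0]],
])

```text
time: 4.68
ee_pos: [0.447, 0.2928, 0.2379]
eef_rot: [-3.141, -0.003, -2.858]
force: [-0.1, 0.1, -3.3]
gripper_width: 0.0392
```

```bash
python3 look.py w2; python3 - <<'E'
from h import *
plan([.58,-.058,.24],np.pi+.28)
E
```

```text
[0.447  0.2928 0.2379] [-3.1414e+00 -2.7000e-03 -2.8584e+00]
t 4.72 rot [-0.0002 -0.0029  0.0031] shift cm [ -3.088 -37.386  -0.219]
```

View pics/w2.png

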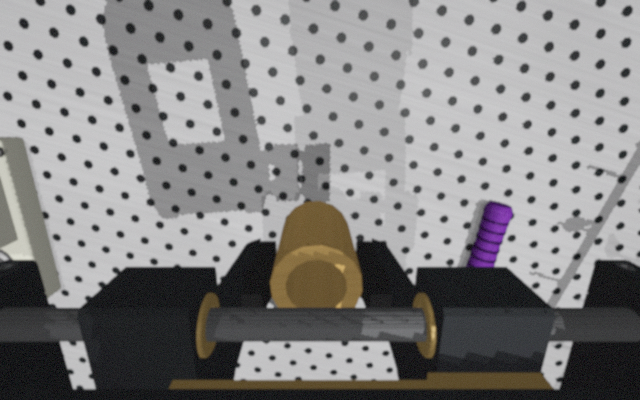

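```bash
python3 - <<'E'
from h import *
plan([.745,-.012,.245],np.pi+.28)
from ring import *
T=np.eye(4)
# spacer in tool frame: fit rim
s=manip.read_state(); Tt=np.eye(4);Tt[:3,:3]=R.from_euler('xyz',s["eef_rot"]).as_matrix();Tt[:3,3]=s["ee_pos"]
C=cloud(c,E); P=(C-Tt[:3,3])@Tt[:3,:3]
hsv=cv2.cvtColor(c["img"],cv2.COLOR_RGB2HSV)
m=(cv2.inRange(hsv,(8,60,30),(35,255,255))>0); m[:195]=0;m[308:]=0;m[:,:265]=0;m[:,370:]=0
rim=m&(P[...,2]<-.008)&(P[...,2]>-.016)
q=P[rim];print(len(q),np.median(q,0),cv2.minEnclosingCircle(q[:,:2].astype(np.float32)))
side=m&(P[...,2]>0)&(P[...,2]<.045)
q=P[side]; A=np.c_[2*q[:,:2],np.ones(len(q))]; x=np.linalg.lstsq(A,(q[:,:2]**2).sum(1),rcond=None)[0]
print(len(q),x[:2],np.sqrt(x[2]+x[0]**2+x[1]**2), 'front x', np.percentile(q[abs(q[:,1]-x[1])<.004][:,0],[5,50,95]))
for lo,hi in[(0,.01),(.01,.02),(.02,.03),(.03,.045)]:
    w=q[(q[:,2]>lo)&(q[:,2]<hi)&(abs(q[:,1]-x[1])<.004)]; print(lo,np.median(w[:,0]) if len(w) else None)
E
```

```text
t 4.72 rot [-0.0002 -0.0029  0.0031] shift cm [-20.217 -37.525  -0.719]
2810 [ 7.66641778e-03  3.74661682e-05 -1.05998932e-02] ((-0.0008596052066422999, 0.00011808012641267851), 0.020786825567483902)
3675 [ 0.00327032 -0.00026649] 0.01642378920073355 front x [-0.01377661 -0.01267691  0.0192729 ]
0 -0.012827567062498173
0.01 -0.012842808299178181
0.02 -0.012736340362749676
0.03 0.018662253995827625
```

The view shows the spacer upright in the jaws with its rim at (316,283). It sits about 0.9 mm along tool -x from the TCP, and its top is 10.6 mm above the TCP.

>>> servo_tool([
  [[-1, -2, 0, 0, 0, 0.003], [-2, -4, -0.1, 0, -0.003, 0], [-2.5, -4.6, -0.1, 0, 0, 0], [-2.5, -4.6, -0.1, 0, 0, 0], [-2.5, -4.6, -0.1, 0, 0, 0], [-2.5, -4.6, -0.1, 0, 0, 0], [-2.5, -4.6, -0.1, 0, 0, 0], [-2.3, -4.3, -0.1, 0, 0, 0], [-1.6, -2.8, 0, 0, 0, 0], [-0.8, -1.4, 0, 0, 0, 0], [0, 0, 0, 0, 0, 0], [0, 0, 0, 0, 0, 0]],
])

```text
time: 6.22
ee_pos: [0.7449, -0.0106, 0.2457]
eef_rot: [3.14, 0.001, -2.861]
force: [0.4, -0.2, -3.5]
gripper_width: 0.0392
```

```bash
python3 look.py w3
```

```text
[ 0.7449 -0.0106  0.2457] [ 3.1404e+00  1.1000e-03 -2.8610e+00]
```

View pics/w3.png

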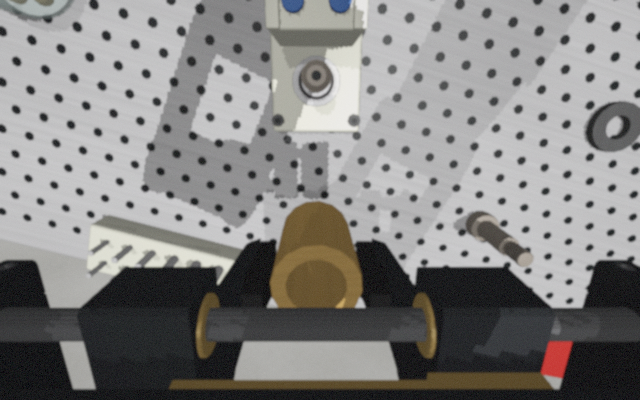

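The screw tip is at (316,73), the tower edge at row 32, and the washer at (613,127).

```bash
python3 - <<'E'
from ring import *
C=cloud(c,E)
crop=c["img"][0:140,250:390,::-1]; cv2.imwrite("pics/w3c.png",cv2.resize(crop,None,fx=4,fy=4,interpolation=cv2.INTER_CUBIC))
a,b,x,y=295,50,340,105; r=C[b:y,a:x].reshape(-1,3)
q=r[(r[:,2]>.120)&(r[:,2]<.14)]; print('tip',len(q),q.max(0)[2],cv2.minEnclosingCircle(q[:,:2].astype(np.float32)),q.min(0),q.max(0))
q=q[q[:,2]>.132]; print('top face',len(q),cv2.minEnclosingCircle(q[:,:2].astype(np.float32)),q.mean(0))
r=C[30:140,265:370].reshape(-1,3);q=r[(r[:,2]>.022)&(r[:,2]<.037)]
rc=cv2.minAreaRect(q[:,:2].astype(np.float32)); print('deck part',rc); print(cv2.boxPoints(rc))
q=r[(r[:,2]>.04)&(r[:,2]<.050)];print('bearing',len(q),cv2.minEnclosingCircle(q[:,:2].astype(np.float32)))
r=C[0:35,262:370].reshape(-1,3);q=r[(r[:,2]>.108)&(r[:,2]<.126)];print('tower',len(q),np.median(q[:,2]));rc=cv2.minAreaRect(q[:,:2].astype(np.float32)); print(rc,cv2.boxPoints(rc))
r=C[90:165,580:640].reshape(-1,3);q=r[(r[:,2]>.006)&(r[:,2]<.015)];print('washer',len(q),cv2.minEnclosingCircle(q[:,:2].astype(np.float32)))
E
```

```text
tip 784 0.13646563061177427 ((0.6574791669845581, -0.035879697650671005), 0.011088881641626358) [ 0.64645213 -0.04675263  0.12522624] [ 0.66832477 -0.02514613  0.13646563]
top face 496 ((0.6572124361991882, -0.035293202847242355), 0.009754437953233719) [ 0.65741231 -0.03595633  0.13398879]
deck part ((0.6601039171218872, -0.03537419065833092), (0.09263431280851364, 0.09016843885183334), 15.877836227416992)
[[ 0.60321945 -0.00468184]
 [ 0.6278884  -0.0914101 ]
 [ 0.7169884  -0.06606654]
 [ 0.69231945  0.02066172]]
bearing 597 ((0.6393389105796814, -0.0416402705013752), 0.03740186244249344)
tower 3214 0.11613933005468224
((0.617639422416687, -0.04724395275115967), (0.019250784069299698, 0.07220087945461273), 15.913915634155273) [[ 0.59848446 -0.01516628]
 [ 0.6182814  -0.08460005]
 [ 0.6367944  -0.07932162]
 [ 0.6169974  -0.00988786]]
washer 1669 ((0.6102155447006226, 0.29867440462112427), 0.028567394241690636)
```

View pics/w3c.png

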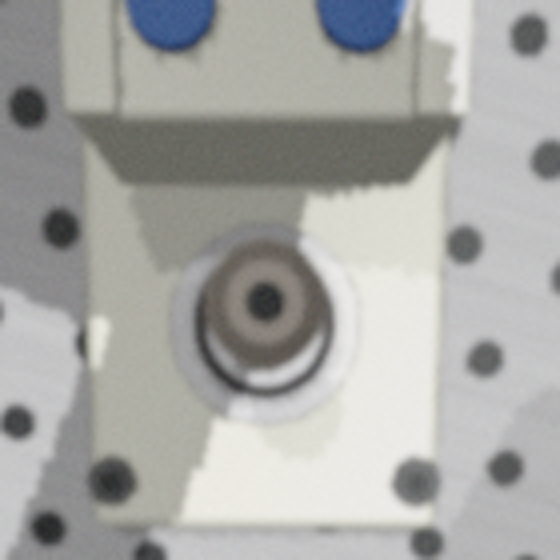

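```bash
python3 - <<'E'
from h import *
plan([.6566,-.0362,.21],np.pi+.2775)
E
```

```text
t 6.28 rot [0.0009 0.0018 0.0035] shift cm [ 9.207 -0.058  3.62 ]
```

>>> servo_tool([
  [[1.2, -0.06, 0, 0.001, 0.002, 0.0035], [2, 0, 0, 0, 0, 0], [2.5, 0, 0, 0, 0, 0], [2, 0, 0, 0, 0, 0], [1.1, 0, 0, 0, 0, 0], [0.41, 0, 1, 0, 0, 0], [0, 0, 1.6, 0, 0, 0], [0, 0, 1, 0, 0, 0], [0, 0, 0, 0, 0, 0], [0, 0, 0, 0, 0, 0], [0, 0, 0, 0, 0, 0]],
])

```text
time: 7.65
ee_pos: [0.6578, -0.0372, 0.2114]
eef_rot: [-3.14, 0.002, -2.865]
force: [0.3, -0.1, -2.9]
gripper_width: 0.0391
```

```bash
python3 look.py w4;  python3 - <<'E'
from h import *
plan([.6566,-.0362,.18],np.pi+.2775)
for n,z in (("side",(320,150,420,250)),("top",(330,140,400,220))):
    s,c,E=snap(n); a,b,x,y=z
    im=cv2.resize(c["img"][b:y,a:x,::-1],None,fx=6,fy=6,interpolation=cv2.INTER_CUBIC); cv2.imwrite(f"pics/{n}4.png",im[:600])
E
```

```text
[ 0.6578 -0.0372  0.2114] [-3.1401e+00  1.9000e-03 -2.8648e+00]
t 7.7 rot [-0.0015  0.0019 -0.0008] shift cm [0.078 0.131 3.143]
```

View pics/side4.png

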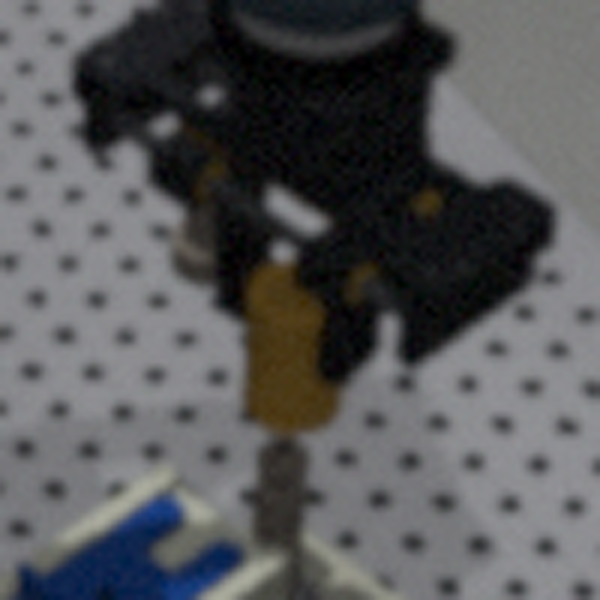

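View pics/w4.png

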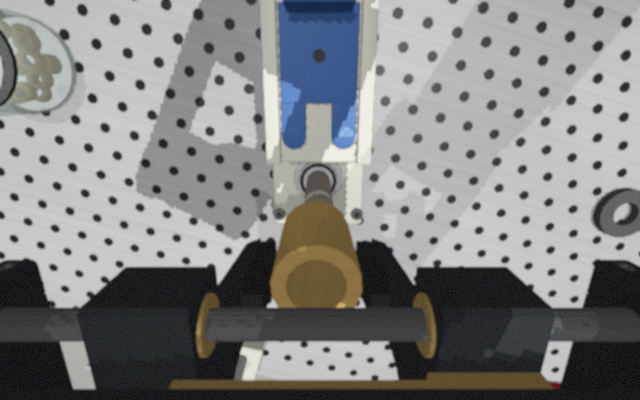

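The side and wrist views show the spacer lined up above the screw, with the bottom rim right above the tip. I'll lower in stages and watch the force.

>>> servo_tool([
  [[0.08, 0.1, 1, -0.001, 0.001, 0], [0, 0, 1, 0, 0, 0], [0, 0, 1, 0, 0, 0], [0, 0, 0.8, 0, 0, 0], [0, 0, 0.8, 0, 0, 0], [0, 0, 0, 0, 0, 0]],
])

```text
time: 8.55
ee_pos: [0.6558, -0.0364, 0.1638]
eef_rot: [3.141, -0.001, -2.865]
force: [0.1, -0.5, -2.3]
gripper_width: 0.0392
```

>>> servo_tool([
  [[-0.03, 0.03, 1, 0, 0, 0], [0, 0, 1, 0, 0, 0], [0, 0, 1, 0, 0, 0], [0, 0, 0, 0, 0, 0]],
])

```text
time: 9.05
ee_pos: [0.6556, -0.0359, 0.1332]
eef_rot: [3.14, -0.002, -2.865]
force: [-0.9, 0.0, -2.8]
gripper_width: 0.0388
```

>>> servo_tool([
  [[0, 0, 1, 0, 0, 0], [0, 0, 1, 0, 0, 0], [0, 0, 0.8, 0, 0, 0], [0, 0, 0.4, 0, 0, 0], [0, 0, 0, 0, 0, 0]],
])

```text
time: 9.68
ee_pos: [0.6563, -0.0361, 0.1024]
eef_rot: [3.141, -0.001, -2.865]
force: [0.9, 0.3, -2.1]
gripper_width: 0.0395
```

>>> servo_tool([
  [[0, 0, 0.4, 0, 0, 0], [0, 0, 0.3, 0, 0, 0], [0, 0, 0.1, 0, 0, 0], [0, 0, 0, 0, 0, 0]],
])

```text
time: 10.18
ee_pos: [0.6565, -0.0361, 0.0948]
eef_rot: [3.142, -0.0, -2.865]
force: [0.6, -0.7, -3.2]
gripper_width: 0.0393
```

>>> servo_tool([
  [[0, 0, 0.1, 0, 0, 0], [0, 0, 0, 0, 0, 0]],
])

```text
time: 10.42
ee_pos: [0.6565, -0.0361, 0.0938]
eef_rot: [3.142, -0.0, -2.865]
force: [0.2, 0.0, -2.2]
gripper_width: 0.0392
```

>>> servo_tool([
  [[0, 0, 0.1, 0, 0, 0], [0, 0, 0, 0, 0, 0]],
])

```text
time: 10.68
ee_pos: [0.6567, -0.0361, 0.0934]
eef_rot: [-3.141, 0.001, -2.865]
force: [-0.9, 0.1, 2.6]
gripper_width: 0.0392
```

Contact was felt and the force changed sign at the expected height, so I release.

>>> servo_tool([
  [[0, 0, 0, 0, 0, 0], [0, 0, 0, 0, 0, 0], [0, 0, 0, 0, 0, 0], [0, 0, 0, 0, 0, 0], [0, 0, 0, 0, 0, 0]],
], gripper=1)

```text
time: 11.3
ee_pos: [0.6565, -0.0361, 0.0928]
eef_rot: [3.142, 0.0, -2.865]
force: [-0.4, 0.7, 0.1]
gripper_width: 0.0868
```

>>> servo_tool([
  [[0, 0, -1, 0, 0, 0], [0, 0, -2.5, 0, 0, 0], [0, 0, -4, 0, 0, 0], [0, 0, -4, 0, 0, 0], [0, 0, -2.5, 0, 0, 0], [0, 0, -1.5, 0, 0, 0], [0, 0, 0, 0, 0, 0]],
])

```text
time: 12.18
ee_pos: [0.657, -0.0362, 0.2491]
eef_rot: [-3.14, 0.002, -2.865]
force: [-0.3, 0.4, -0.1]
gripper_width: 0.0884
```

```bash
python3 look.py w5;  python3 - <<'E'
from h import *
plan([.610,.297,.16],np.pi+.2775)
E
```

```text
[ 0.657  -0.0362  0.2491] [-3.1405e+00  2.0000e-03 -2.8648e+00]
t 12.22 rot [-0.      0.     -0.0008] shift cm [-4.662 33.301  8.765]
```

View pics/w5.png

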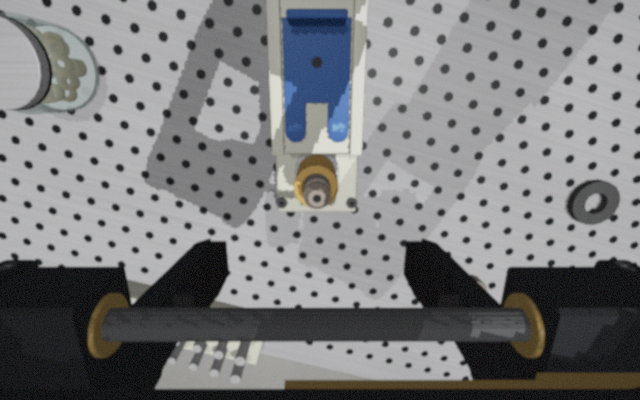

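The spacer stands round the screw at (317,180), the retainer is behind it, and the washer is at (594,201). I'll check the spacer's height and measure the retainer and the washer.

```bash
python3 - <<'E'
from ring import *
C=cloud(c,E); hsv=cv2.cvtColor(c["img"],cv2.COLOR_RGB2HSV)
m=cv2.inRange(hsv,(8,90,40),(35,255,255))>0; m[:145]=0;m[225:]=0;m[:,:280]=0;m[:,350:]=0
q=C[m];q=q[q[:,2]>.098]; print('spacer',len(q),np.median(q[:,2]),cv2.minEnclosingCircle(q[:,:2].astype(np.float32)))
q=C[170:215,295:340].reshape(-1,3);q=q[(q[:,2]>.12)&(q[:,2]<.14)];print('tip',cv2.minEnclosingCircle(q[:,:2].astype(np.float32)))
m=cv2.inRange(hsv,(100,90,40),(125,255,255))>0; m[160:]=0;m[:,:275]=0;m[:,360:]=0
q=C[m]; x=np.array([np.cos(.2775),np.sin(.2775),0]); o=np.array([.6574,-.0359,0]); l=(q-o)@x; lat=(q-o)@np.array([-x[1],x[0],0])
pl=q[:,2]<.127
print('plate x',np.percentile(l[pl],[0.5,99.5]),'lat',np.percentile(lat[pl],[0.5,99.5]),'z',np.median(q[pl,2]))
t=q[:,2]>.138; print('tab',t.sum(),np.percentile(l[t],[1,50,99]),np.percentile(q[t,2],[50,99]))
q=C[170:235,560:630].reshape(-1,3);q=q[(q[:,2]>.006)&(q[:,2]<.015)];print('washer',len(q),cv2.minEnclosingCircle(q[:,:2].astype(np.float32)))
E
```

```text
spacer 670 0.1038602064443174 ((0.628404438495636, -0.04660947248339653), 0.047289177775382996)
tip ((0.657259464263916, -0.036034125834703445), 0.011289147660136223)
plate x [-0.12787363 -0.04464832] lat [-0.02401951  0.02411921] z 0.1214901218698679
tab 670 [-0.13008327 -0.1269734  -0.07794645] [0.14525961 0.38104075]
washer 1395 ((0.6089386940002441, 0.2989584803581238), 0.029312491416931152)
```

>>> servo_tool([
  [[-0.25, 1.8, 0, 0, 0, 0], [-0.4, 2.9, 0.2, 0, 0, 0], [-0.6, 4.3, 0.6, 0, 0, 0], [-0.6, 4.3, 1, 0, 0, 0], [-0.6, 4.3, 1, 0, 0, 0], [-0.6, 4.3, 1, 0, 0, 0], [-0.6, 4.3, 1.2, 0, 0, 0], [-0.5, 3.6, 1.2, 0, 0, 0], [-0.4, 2.4, 1.2, 0, 0, 0], [-0.1, 1.1, 0.8, 0, 0, 0], [0, 0, 0.5, 0, 0, 0], [0, 0, 0, 0, 0, 0]],
])

```text
time: 13.72
ee_pos: [0.6104, 0.2958, 0.1604]
eef_rot: [-3.141, -0.001, -2.866]
force: [-0.3, -0.2, 0.4]
gripper_width: 0.0881
```

```bash
python3 look.py w6;  python3 - <<'E'
from ring import *
C=cloud(c,E)[140:310,230:410].reshape(-1,3); q=C[(C[:,2]>.006)&(C[:,2]<.015)]
print('washer',len(q),np.median(q[:,2]),cv2.minEnclosingCircle(q[:,:2].astype(np.float32)))
E
```

```text
[0.6104 0.2958 0.1604] [-3.1412e+00 -7.0000e-04 -2.8660e+00]
washer 2292 0.00994378637900692 ((0.6096484065055847, 0.2992769181728363), 0.027991903945803642)
```

View pics/w6.png

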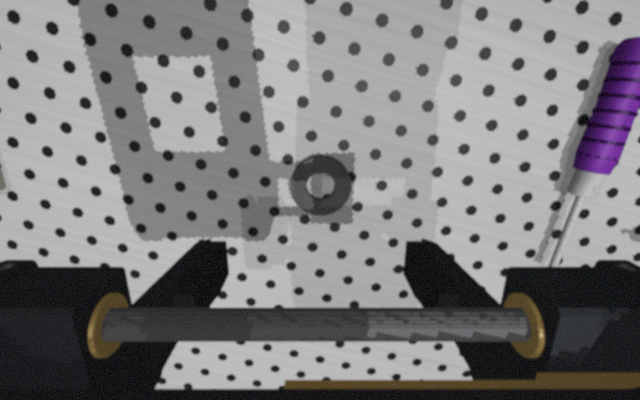

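The washer is centred at (320,184), measured at (0.6096, 0.2992) with the correct 56 mm diameter.

```bash
python3 - <<'E'
from h import *
plan([.6096,.2991,.016],np.pi+.2775)
E
```

```text
t 13.78 rot [-0.0003  0.0001 -0.0022] shift cm [ 0.019  0.35  14.495]
```

>>> servo_tool([
  [[0, 0.34, 1, 0, 0, -0.002], [0, 0, 3, 0, 0, 0], [0, 0, 4, 0, 0, 0], [0, 0, 3, 0, 0, 0], [0, 0, 2, 0, 0, 0], [0, 0, 1, 0, 0, 0], [0, 0, 0, 0, 0, 0], [0, 0, 0, 0, 0, 0]],
])

```text
time: 14.78
ee_pos: [0.6103, 0.3005, 0.0222]
eef_rot: [3.142, 0.002, -2.863]
force: [0.1, -0.3, -0.0]
gripper_width: 0.0882
```

>>> servo_tool([
  [[0, -0.1, 0.3, 0, 0, 0], [0, 0, 0.3, 0, 0, 0], [0, 0, 0, 0, 0, 0], [0, 0, 0, 0, 0, 0]],
])

```text
time: 15.28
ee_pos: [0.6096, 0.2993, 0.0148]
eef_rot: [3.142, -0.0, -2.863]
force: [-0.2, 0.0, -0.1]
gripper_width: 0.0882
```

>>> servo_tool([
  [[0, 0, 0, 0, 0, 0], [0, 0, 0, 0, 0, 0], [0, 0, 0, 0, 0, 0], [0, 0, 0, 0, 0, 0], [0, 0, 0, 0, 0, 0]],
], gripper=0)

```text
time: 15.9
ee_pos: [0.6096, 0.2993, 0.0148]
eef_rot: [3.142, 0.0, -2.863]
force: [-0.4, 0.4, 0.4]
gripper_width: 0.0549
```

>>> servo_tool([
  [[0, 0, -1, 0, 0, 0], [0, 0, -2.5, 0, 0, 0], [0, 0, -4.5, 0, 0, 0], [0, 0, -5, 0, 0, 0], [0, 0, -4.5, 0, 0, 0], [0, 0, -3.2, 0, 0, 0], [0, 0, -1.5, 0, 0, 0], [0, 0, -0.5, 0, 0, 0], [0, 0, 0, 0, 0, 0]],
])

```text
time: 17.02
ee_pos: [0.6091, 0.2991, 0.2405]
eef_rot: [-3.142, -0.002, -2.863]
force: [0.0, -0.3, -1.6]
gripper_width: 0.0546
```

```bash
python3 look.py w7;  cat > inhand.py <<'E'
from ring import *
s=manip.read_state(); Tt=np.eye(4);Tt[:3,:3]=R.from_euler('xyz',s["eef_rot"]).as_matrix();Tt[:3,3]=s["ee_pos"]
P=(cloud(c,E)-Tt[:3,3])@Tt[:3,:3]
w=P[190:310,240:395].reshape(-1,3); w=w[(w[:,2]>-.002)&(w[:,2]<.02)&(abs(w[:,1])<.026)]
f=w[(w[:,0]>-.035)]
t=f[f[:,2]<.009]; print('top face z',np.median(t[:,2]),len(t),'front x by |y|<6mm',np.percentile(f[abs(f[:,1])<.006][:,0],[50,98,99.5]))
A=np.c_[t,np.ones(len(t))]; g=np.linalg.lstsq(np.c_[t[:,:2],np.ones(len(t))],t[:,2],rcond=None)[0]; print('tilt slopes x,y',g)
# inner hole and outer rim boundary points
r=np.hypot(t[:,0],t[:,1]); a=np.arctan2(t[:,1],t[:,0])
fr=t[(t[:,0]>.012)]; 
bins=np.arange(-.02,.0201,.002); pts=[]
for lo in bins:
    k=fr[(fr[:,1]>=lo)&(fr[:,1]<lo+.002)]
    if len(k)>3: pts.append([np.percentile(k[:,0],97),lo+.001])
pts=np.array(pts); cx=pts[:,0]-np.sqrt(.028**2-pts[:,1]**2); print('cx',np.median(cx),cx.round(4))
E
python3 inhand.py; python3 -c "
from h import *
plan([.6566,-.0362,.2],np.pi+.2775)"
```

```text
[0.6091 0.2991 0.2405] [-3.1416e+00 -1.9000e-03 -2.8629e+00]
top face z 0.004382686083051624 7420 front x by |y|<6mm [0.01519871 0.02727845 0.02748464]
tilt slopes x,y [0.00332343 0.00165113 0.00450194]
cx -0.0006705200084372205 [-0.0004 -0.0001 -0.0004 -0.0007 -0.0006 -0.0004 -0.0007 -0.0008 -0.0007
 -0.0007 -0.0005 -0.0006 -0.0009 -0.0009 -0.0009 -0.0005 -0.0009 -0.0007
 -0.0008 -0.0006 -0.0007]
t 17.07 rot [ 0.     -0.0028  0.0011] shift cm [  4.593 -33.548   3.999]
```

View pics/w7.png

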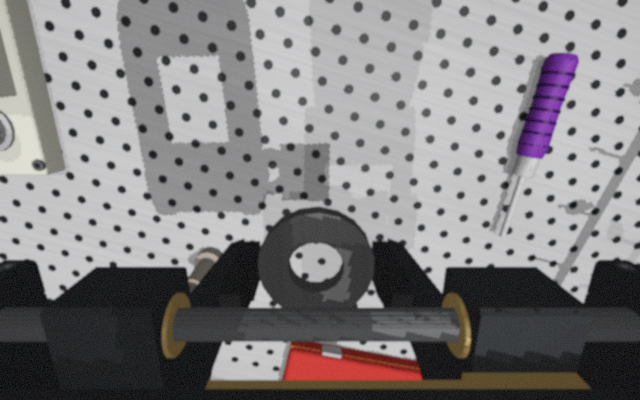

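The washer is level in the jaws (its bore shows at (316,262)), offset about -0.7 mm in tool x. I carry it over the screw.

>>> servo_tool([
  [[0.2, -1.6, 0, 0, -0.002, 0.001], [0.4, -3.2, 0, 0, 0, 0], [0.6, -4.3, 0, 0, 0, 0], [0.6, -4.3, 0, 0, 0, 0], [0.6, -4.3, 0, 0, 0, 0], [0.6, -4.3, 0, 0, 0, 0], [0.6, -4.3, 0, 0, 0, 0], [0.5, -3.7, 0, 0, 0, 0], [0.3, -2.3, 0, 0, 0, 0], [0.2, -1.25, 1, 0, 0, 0], [0, 0, 2, 0, 0, 0], [0, 0, 1, 0, 0, 0]],
])

```text
time: 18.58
ee_pos: [0.6561, -0.0345, 0.1987]
eef_rot: [3.139, -0.001, -2.863]
force: [-0.3, -1.2, -1.5]
gripper_width: 0.0544
```

>>> servo_tool([
  [[0, 0, 0, 0, 0, 0], [0, 0, 0, 0, 0, 0]],
])

```text
time: 18.82
ee_pos: [0.6576, -0.0351, 0.202]
eef_rot: [-3.141, 0.002, -2.863]
force: [1.3, 0.0, -0.8]
gripper_width: 0.0549
```

```bash
python3 look.py w8;  python3 - <<'E'
from h import *
plan([.6567,-.0361,.16],np.pi+.2775)
E
```

```text
[ 0.6576 -0.0351  0.202 ] [-3.1414e+00  2.5000e-03 -2.8627e+00]
t 18.88 rot [-0.0005  0.003   0.0011] shift cm [ 0.128 -0.039  4.24 ]
```

View pics/w8.png

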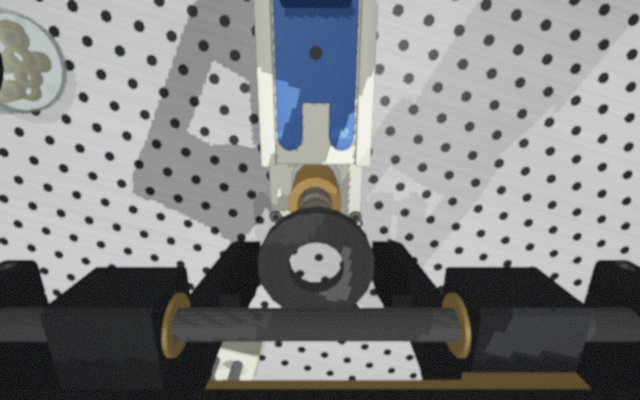

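The washer is centred in front of and above the screw, whose tip shows at (316,195), with the spacer still upright. I lower it.

>>> servo_tool([
  [[0.08, 0, 0.8, 0, 0.002, 0.001], [0, 0, 1.4, 0, 0, 0], [0, 0, 1.2, 0, 0, 0], [0, 0, 0.7, 0, 0, 0], [0, 0, 0, 0, 0, 0], [0, 0, 0, 0, 0, 0]],
])

```text
time: 19.62
ee_pos: [0.657, -0.0363, 0.1611]
eef_rot: [-3.141, 0.001, -2.865]
force: [0.5, -1.0, -1.8]
gripper_width: 0.0546
```

```bash
python3 look.py w9;  python3 - <<'E'
from h import *
plan([.6567,-.0361,.1188],np.pi+.2775)
E
```

```text
[ 0.657  -0.0363  0.1611] [-3.1413e+00  6.0000e-04 -2.8649e+00]
t 19.68 rot [-0.0005  0.0009 -0.0008] shift cm [0.029 0.026 4.251]
```

View pics/w9.png

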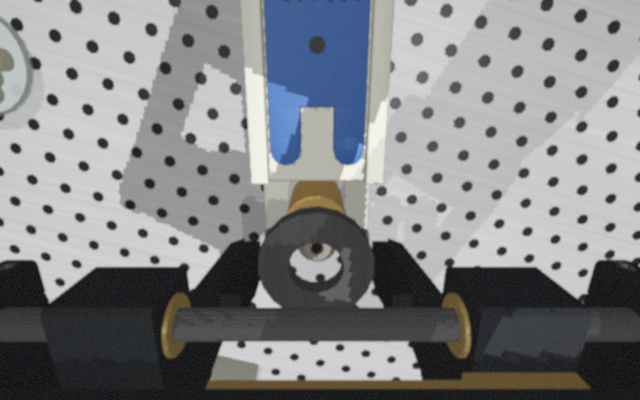

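The tip shows through the bore at (316,247), laterally centred. I continue down.

>>> servo_tool([
  [[0.02, 0.02, 0.8, 0, 0, 0], [0, 0, 0.9, 0, 0, 0], [0, 0, 0.8, 0, 0, 0], [0, 0, 0, 0, 0, 0]],
])

```text
time: 20.18
ee_pos: [0.6556, -0.0359, 0.1343]
eef_rot: [3.14, -0.002, -2.865]
force: [-0.0, 0.2, -1.9]
gripper_width: 0.0545
```

>>> servo_tool([
  [[0, 0, 0.6, 0, 0, 0], [0, 0, 0.5, 0, 0, 0], [0, 0, 0.3, 0, 0, 0], [0, 0, 0, 0, 0, 0], [0, 0, 0, 0, 0, 0]],
])

```text
time: 20.8
ee_pos: [0.6566, -0.0361, 0.1219]
eef_rot: [-3.141, 0.0, -2.865]
force: [-0.0, 0.2, -1.8]
gripper_width: 0.0551
```

>>> servo_tool([
  [[0, 0, 0.2, 0, 0, 0], [0, 0, 0, 0, 0, 0]],
])

```text
time: 21.05
ee_pos: [0.6563, -0.036, 0.1196]
eef_rot: [3.141, -0.0, -2.865]
force: [-1.1, 0.1, -1.3]
gripper_width: 0.0551
```

>>> servo_tool([
  [[0, 0, 0.1, 0, 0, 0], [0, 0, 0, 0, 0, 0]],
])

```text
time: 21.3
ee_pos: [0.6565, -0.036, 0.1188]
eef_rot: [-3.141, 0.0, -2.865]
force: [0.3, 0.1, -1.5]
gripper_width: 0.0546
```

>>> servo_tool([
  [[0, 0, 0.1, 0, 0, 0], [0, 0, 0, 0, 0, 0]],
])

```text
time: 21.55
ee_pos: [0.6567, -0.036, 0.1188]
eef_rot: [-3.141, 0.001, -2.865]
force: [-3.0, 0.9, 5.3]
gripper_width: 0.0546
```

Contact at the expected height, so I release and rise.

>>> servo_tool([
  [[0, 0, 0, 0, 0, 0], [0, 0, 0, 0, 0, 0], [0, 0, 0, 0, 0, 0], [0, 0, 0, 0, 0, 0]],
], gripper=1)

```text
time: 22.05
ee_pos: [0.6563, -0.0361, 0.1175]
eef_rot: [3.141, -0.0, -2.865]
force: [0.7, -0.1, 0.6]
gripper_width: 0.0883
```

>>> servo_tool([
  [[0, 0, -1, 0, 0, 0], [0, 0, -2.5, 0, 0, 0], [0, 0, -4, 0, 0, 0], [0, 0, -3.5, 0, 0, 0], [0, 0, -2, 0, 0, 0], [0, 0, 0, 0, 0, 0], [0, 0, 0, 0, 0, 0]],
])

```text
time: 22.92
ee_pos: [0.6556, -0.0359, 0.246]
eef_rot: [3.14, -0.002, -2.865]
force: [-0.4, 0.0, 0.0]
gripper_width: 0.0885
```

```bash
python3 look.py w10;  cat > chk.py <<'E'
from ring import *
C=cloud(c,E); hsv=cv2.cvtColor(c["img"],cv2.COLOR_RGB2HSV)
x=np.array([np.cos(.2775),np.sin(.2775)]); o=np.array([.6574,-.0359])
L=(C[...,:2]-o)@x; T=(C[...,:2]-o)@np.array([-x[1],x[0]])
blue=cv2.inRange(hsv,(100,90,40),(125,255,255))>0
b=blue&(np.hypot(L,T)<.2); z=C[...,2]
p=b&(z<.127)&(z>.11); print('plate',p.sum(),'x',np.percentile(L[p],[.5,99.5]),'lat',np.percentile(T[p],[.5,99.5]),'z',np.median(z[p]))
t=b&(z>.143)&(z<.149); print('tab top',t.sum(),'x',np.percentile(L[t],[1,50,99]) if t.sum() else 0,'lat',np.percentile(T[t],[1,99]) if t.sum() else 0)
w=(~blue)&(hsv[...,1]<70)&(hsv[...,2]<110)&(z>.109)&(z<.118)&(np.hypot(L,T)<.033)&(L>-.031)
print('washer',w.sum(),'z',np.median(z[w]),cv2.minEnclosingCircle(C[w][:,:2].astype(np.float32)), 'slopes',np.linalg.lstsq(np.c_[C[w][:,:2],np.ones(w.sum())],z[w],rcond=None)[0])
E
python3 chk.py
```

```text
[ 0.6556 -0.0359  0.246 ] [ 3.1404e+00 -2.2000e-03 -2.8650e+00]
plate 6659 x [-0.12811173 -0.04452126] lat [-0.02409527  0.02411125] z 0.12149679769313726
tab top 545 x [-0.13009268 -0.12756351 -0.12521315] lat [-0.01903117  0.01916324]
washer 2463 z 0.11392036982071907 ((0.656914472579956, -0.036179348826408386), 0.02832711674273014) slopes [0.00391102 0.0007824  0.11133205]
```

View pics/w10.png

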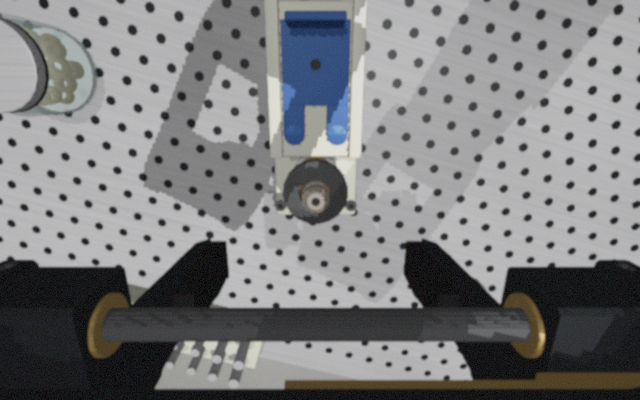

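The washer is flat and concentric: its top is at 113.9 mm and it is centred within 1 mm of the screw's axis. The tab's rear face is about 131 mm behind the screw axis. I close the gripper and go behind it.

```bash
python3 - <<'E'
from h import *
x=np.array([np.cos(.2775),np.sin(.2775)]); o=np.array([.6574,-.0359])
p=o-.165*x; print(p)
plan([*p,.137],np.pi+.2775)
E
```

```text
[ 0.49871235 -0.0811021 ]
t 22.98 rot [ 0.0016 -0.0028 -0.0008] shift cm [16.319 -0.059 10.861]
```

>>> servo_tool([
  [[1, -0.06, 0, 0.001, -0.002, -0.001], [2.3, 0, 0, 0, 0, 0], [3.7, 0, 0, 0, 0, 0], [4, 0, 0, 0, 0, 0], [3, 0, 0, 0, 0, 0], [1.6, 0, 0, 0, 0, 0], [0.7, 0, 1, 0, 0, 0], [0, 0, 2, 0, 0, 0], [0, 0, 2, 0, 0, 0], [0, 0, 1, 0, 0, 0], [0, 0, 0, 0, 0, 0], [0, 0, 0, 0, 0, 0]],
], gripper=0)

```text
time: 24.48
ee_pos: [0.5005, -0.0814, 0.1879]
eef_rot: [-3.14, 0.003, -2.864]
force: [-0.0, 0.2, -0.8]
gripper_width: 0.0005
```

```bash
python3 look.py w11; python3 - <<'E'
from h import *
x=np.array([np.cos(.2775),np.sin(.2775)]); o=np.array([.6574,-.0359])
p=o-.165*x
plan([*p,.137],np.pi+.2775)
s,c,E=snap("side"); cv2.imwrite("pics/side11.png",cv2.resize(c["img"][160:300,280:420,::-1],None,fx=4,fy=4,interpolation=cv2.INTER_CUBIC))
E
```

```text
[ 0.5005 -0.0814  0.1879] [-3.1401e+00  2.7000e-03 -2.8637e+00]
t 24.52 rot [-0.0018  0.003   0.0004] shift cm [0.165 0.087 5.112]
```

View pics/side11.png

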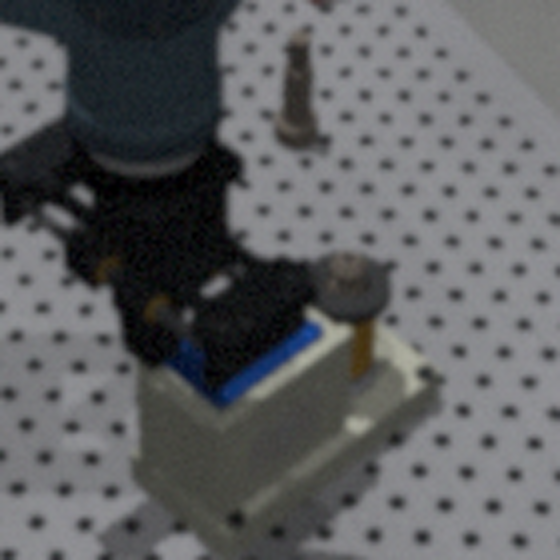

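View pics/w11.png

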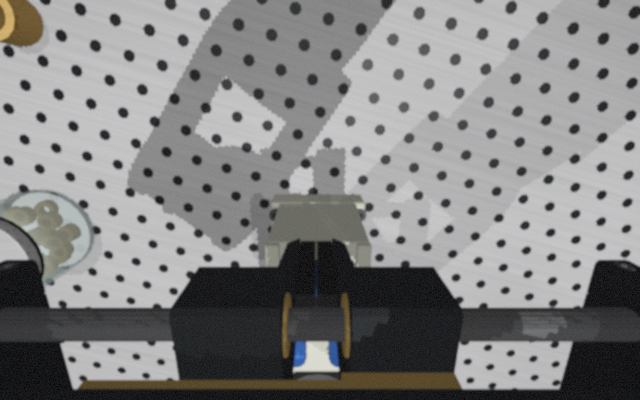

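The wrist view shows the closed fingers over the rear of the shelf, and the top of the tab is ahead. I go down in two stages.

>>> servo_tool([
  [[0.15, 0.05, 1, 0, 0.002, 0], [0, 0, 1.5, 0, 0, 0], [0, 0, 1, 0, 0, 0], [0, 0, 0, 0, 0, 0]],
])

```text
time: 25.08
ee_pos: [0.4975, -0.081, 0.1509]
eef_rot: [3.141, -0.002, -2.864]
force: [0.6, 0.4, 0.1]
gripper_width: 0.0006
```

>>> servo_tool([
  [[0, 0, 0.8, 0, 0, 0], [0, 0, 0.7, 0, 0, 0], [0, 0, 0, 0, 0, 0], [0, 0, 0, 0, 0, 0]],
])

```text
time: 25.58
ee_pos: [0.4985, -0.0814, 0.1375]
eef_rot: [-3.14, 0.0, -2.864]
force: [-0.8, -0.3, 0.9]
gripper_width: 0.0006
```

>>> servo_tool([
  [[-0.5, 0, 0, 0, 0, 0], [-0.6, 0, 0, 0, 0, 0], [-0.6, 0, 0, 0, 0, 0], [-0.4, 0, 0, 0, 0, 0], [-0.4, 0, 0, 0, 0, 0], [-0.6, 0, 0, 0, 0, 0], [-0.7, 0, 0, 0, 0, 0], [-0.7, 0, 0, 0, 0, 0], [-0.5, 0, 0, 0, 0, 0], [-0.3, 0, 0, 0, 0, 0], [0, 0, 0, 0, 0, 0]],
])

```text
time: 26.95
ee_pos: [0.5496, -0.0667, 0.1374]
eef_rot: [-3.141, 0.0, -2.864]
force: [0.3, 0.1, 0.5]
gripper_width: 0.0002
```

```bash
cat > L.py <<'E'
from h import *
s=manip.read_state(); x=np.array([np.cos(.2775),np.sin(.2775)]); o=np.array([.6574,-.0359])
d=s["ee_pos"][:2]-o; print("L",d@x,"lat",d@np.array([-x[1],x[0]]),s["force"][:2]@x)
E
python3 L.py; python3 - <<'E'
from h import *
for n,z in (("side",(290,170,430,300)),("top",(320,140,420,230))):
    s,c,E=snap(n); a,b,x,y=z
    cv2.imwrite(f"pics/{n}12.png",cv2.resize(c["img"][b:y,a:x,::-1],None,fx=4,fy=4,interpolation=cv2.INTER_CUBIC))
E
```

```text
L -0.11207745496369564 lat -9.702799979070424e-05 0.31235667789414656
```

View pics/side12.png

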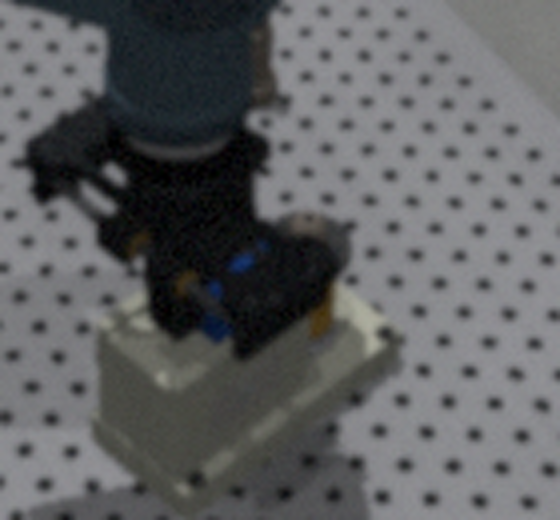

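The side view shows the tab carried forward by the fingers along the shelf. I continue, slower near the end.

>>> servo_tool([
  [[-0.4, 0, 0, 0, 0, 0], [-0.6, 0, 0, 0, 0, 0], [-0.6, 0, 0, 0, 0, 0], [-0.5, 0, 0, 0, 0, 0], [-0.4, 0, 0, 0, 0, 0], [-0.3, 0, 0, 0, 0, 0], [0, 0, 0, 0, 0, 0]],
])

```text
time: 27.92
ee_pos: [0.5766, -0.059, 0.1374]
eef_rot: [-3.141, 0.0, -2.864]
force: [-1.1, -0.2, -1.1]
gripper_width: 0.0001
```

>>> servo_tool([
  [[-0.2, 0, 0, 0, 0, 0], [-0.2, 0, 0, 0, 0, 0], [0, 0, 0, 0, 0, 0]],
])

```text
time: 28.3
ee_pos: [0.5803, -0.058, 0.1374]
eef_rot: [-3.141, 0.0, -2.864]
force: [-0.1, -0.6, 0.2]
gripper_width: 0.0
```

```bash
python3 L.py
```

```text
L -0.08017815567501638 lat -9.126681004708136e-05 -0.30704378391163223
```

>>> servo_tool([
  [[-0.2, 0, 0, 0, 0, 0], [-0.1, 0, 0, 0, 0, 0], [0, 0, 0, 0, 0, 0]],
])

```text
time: 28.68
ee_pos: [0.5832, -0.0571, 0.1374]
eef_rot: [-3.141, 0.0, -2.864]
force: [-0.2, 0.4, -0.3]
gripper_width: 0.0005
```

>>> servo_tool([
  [[-0.1, 0, 0, 0, 0, 0], [-0.1, 0, 0, 0, 0, 0], [0, 0, 0, 0, 0, 0]],
])

```text
time: 29.05
ee_pos: [0.585, -0.0566, 0.1374]
eef_rot: [-3.141, 0.0, -2.864]
force: [0.3, 0.1, 0.6]
gripper_width: 0.0003
```

>>> servo_tool([
  [[-0.1, 0, 0, 0, 0, 0], [0, 0, 0, 0, 0, 0]],
])

```text
time: 29.3
ee_pos: [0.5855, -0.0564, 0.1374]
eef_rot: [-3.141, -0.001, -2.864]
force: [-5.1, -1.5, 2.7]
gripper_width: 0.0005
```

The fingers met a solid stop at about L = -0.0747, which matches the expected home. I nudge once more to confirm, then back off.

>>> servo_tool([
  [[-0.1, 0, 0, 0, 0, 0], [0, 0, 0, 0, 0, 0], [0, 0, 0, 0, 0, 0]],
])

```text
time: 29.68
ee_pos: [0.5857, -0.0564, 0.1374]
eef_rot: [-3.141, -0.003, -2.864]
force: [-9.2, -1.4, 6.2]
gripper_width: 0.0007
```

>>> servo_tool([
  [[0.3, 0, 0, 0, 0, 0], [0.8, 0, 0, 0, 0, 0], [1, 0, 0, 0, 0, 0], [0.4, 0, 0, 0, 0, 0], [0, 0, -1, 0, 0, 0], [0, 0, -3, 0, 0, 0], [0, 0, -4, 0, 0, 0], [0, 0, -3, 0, 0, 0], [0, 0, -1, 0, 0, 0], [0, 0, 0, 0, 0, 0]],
])

```text
time: 30.92
ee_pos: [0.5631, -0.0628, 0.2578]
eef_rot: [-3.14, 0.001, -2.864]
force: [-0.7, -0.3, -0.2]
gripper_width: 0.0002
```

```bash
python3 - <<'E'
from h import *
x=np.array([np.cos(.2775),np.sin(.2775)]); o=np.array([.6574,-.0359]); p=o+.04*x
plan([*p,.255],np.pi+.2775)
E
```

```text
t 30.93 rot [-0.0017  0.0011  0.0003] shift cm [-1.381e+01  5.000e-03  2.850e-01]
```

>>> servo_tool([
  [[-1, 0, 0, 0, 0, 0], [-2.3, 0, 0, 0, 0, 0], [-3.5, 0, 0, 0, 0, 0], [-3.5, 0, 0, 0, 0, 0], [-2.3, 0, 0, 0, 0, 0], [-1.2, 0, 0, 0, 0, 0], [0, 0, 0, 0, 0, 0], [0, 0, 0, 0, 0, 0]],
])

```text
time: 31.92
ee_pos: [0.6949, -0.0251, 0.2569]
eef_rot: [-3.141, -0.001, -2.864]
force: [0.0, 0.3, 0.2]
gripper_width: 0.0004
```

```bash
python3 look.py w13; python3 chk.py; python3 - <<'E'
from h import *
s,c,E=snap("side"); cv2.imwrite("pics/side13.png",cv2.resize(c["img"][170:300,290:430,::-1],None,fx=4,fy=4,interpolation=cv2.INTER_CUBIC)); cv2.imwrite("pics/side13f.png",c["img"][...,::-1])
s,c,E=snap("top"); cv2.imwrite("pics/top13f.png",c["img"][...,::-1])
E
```

```text
[ 0.6949 -0.0251  0.2569] [-3.1410e+00 -1.0000e-03 -2.8641e+00]
plate 5406 x [-0.06059956  0.02136512] lat [-0.02423546  0.02404956] z 0.1214242741132315
tab top 399 x [-0.06321188 -0.06116678 -0.05879156] lat [-0.01936189  0.01886186]
washer 301 z 0.11397952354893515 ((0.6675114035606384, -0.040599171072244644), 0.02418905682861805) slopes [-3.08014736e-04  7.38488389e-05  1.14182829e-01]
```

View pics/w13.png

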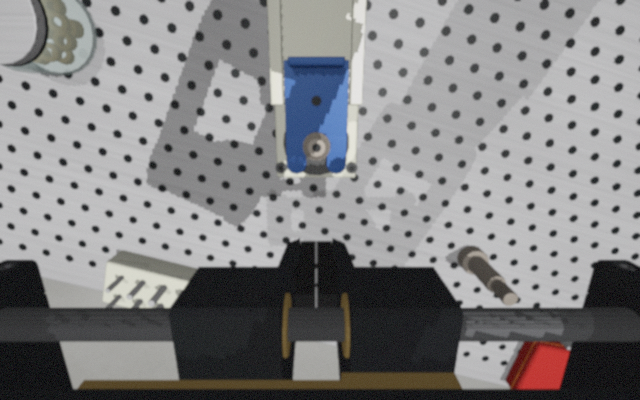

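View pics/side13.png

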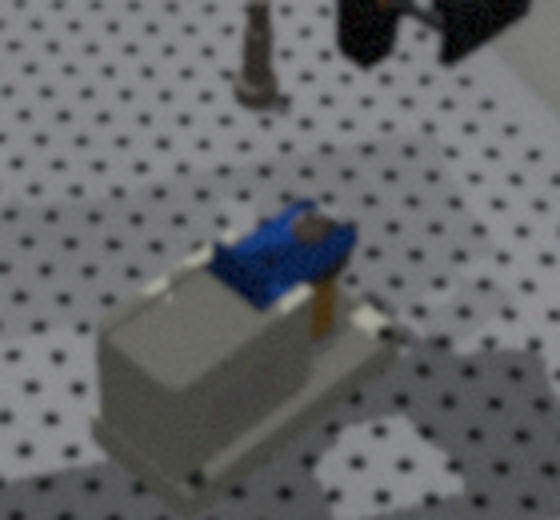

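View pics/top13f.png

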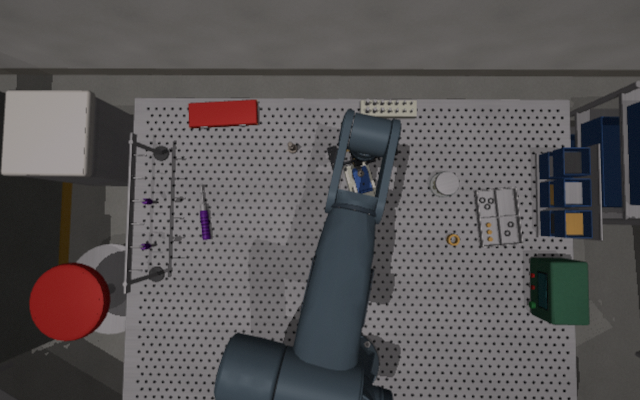

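The retainer is home in the groove, with the screw tip showing at its slot end at (316,147). The plate lies level at 121.4 mm, the bystanders are where they were, and the arm is clear. I hand in.

```bash
python3 -c "
from station import job; print(job.job_done())"
```

```text
the job is handed in; nothing more can be done
None
```

I stacked the long spacer and then the dark washer on the screw, and lowered each one until the wrist force showed contact. Then I pushed the blue retainer along its shelf with closed fingers to a solid stop of about 9 N, backed off clear and handed in at about 32 s. No verdict is reported.

**Last checks:**
- **Spacer:** its top measured 103.9 mm above the bench (104 expected). Its horizontal centring was not measured cleanly, because my circle fit picked up other points. In the pictures it stands round the screw.
- **Washer:** before the retainer went on, its top measured 113.9 mm (114 expected). It lay flat, with its centre about 0.6 mm from the screw's axis. After the push its visible part still read 114.0 mm.
- **Retainer:** its top face is at 121.4 mm (121.5 expected). The tab's rear measured 63 mm behind the axis (65 expected) and the open end 21.4 mm ahead (24 expected). These two disagree by about 2 mm in opposite directions, which fits trimmed edges in the camera data. The fingers stopped where I expected for fully home.
- **Bystanders:** in the top view the short spacer, jar, spare screw and driver look where they were at the start. I compared them by eye only.

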